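# Bring the trolley wheel's valve to the top

### The arm

A 6-joint arm with a two-finger parallel gripper is mounted at the origin on the work surface. World frame = base frame: x ahead of the robot, y to its left, z up, the work surface at z = 0. Lengths are in m, angles in rad, forces in N, time in s.
With the tool pointing down it reaches from about 0.35 to 0.725 m from the base axis. Payload 6 kg.
Tool frame: the origin (TCP) lies between the finger pads; the fingertips stand bot.tcp_to_tips ahead of it and the grasp point (between the pads) lies 8 mm behind it (bot.tcp_to_tips is the distance from the TCP to the fingertips, in m); z points along the fingers, y is the line along which they close (so a half turn about z gives the same grasp; the last joint's range is limited). The gripper opens to 85 mm and grips with 20 to 120 N. Pads are 22 mm wide; open, the fingers measure 114 mm over their backs; the gripper's body (76 mm by 85 mm) begins 54 mm behind the grasp point. The pads swing forward as they close: fully open they stand 13 mm farther back than shut.
Start: joints at [-0.967, 0.04, 0.085, 0, -1.615, -0.334], TCP at [0.16, -0.578, 0.242] pointing down, gripper open.
Joint ranges: [-2.56, 2.56], [-1.29, 2.01], [-1.08, 1.49], [-3.29, 1.98], [-2.81, -0.18], [-2.99, 2.99]. Speed limits (rad/s): [2.57, 2.57, 3.01, 3.14, 3.14, 3.14].

### API

Orientations are given as [roll, pitch, yaw] about the fixed x, y, z axes, in that order (R = Rz(yaw) Ry(pitch) Rx(roll)).
In Python, from station import bot gives the robot as it stands.
- The arm moves only by the tool move_arm, never from a script. Its argument "deltas" is a list of rows, each a list of 4 numbers: the shift along the tool's x, y, z in units of 0.5 m (1.0 is 0.5 m), then the turn about the tool's z in units of 90 degrees (1.0 is 90 degrees). A call has 1 to 10 rows; each row shifts and turns the commanded pose from where the row before left it, along the tool's axes as they then stand; what a row does not reach is not made up. A row lasts 1/10 s, in which the tool goes at most 50 mm and 8.59 degrees, less where a joint would pass 70% of its speed; a pose out of reach is approached as far as the arm can. A call with a number of a shift or a turn outside -1 to 1 is refused whole. A call with a gripper value outside its range is refused whole. "jaw" is the opening, from 0 (shut) to 1 (fully open), set as the call begins (left out, the last holds). The fingers move at their own pace and stop on an object; "grip_force" is the grip in N (left out, the last holds). Time passes only in rows, so rows that do not move let the fingers close. It gives the time, the measured TCP pose, the force, the opening and the grip force at its end, in the units of the state.
- bot.get_state(): the state, without advancing time (a new reading comes with each control period).
- bot.get_image(name): name is "scene" or "top"; returns a dict with "image" (400x640x3 uint8, blue, green, red), "depth" (400x640 float32, m along the optical axis (not along the pixel's ray), 0 where there is no reading), "intrinsics" (3x3 intrinsics, pixels), "view" (4x4, takes a point from world to camera coordinates). Camera axes: x right, y down, z forward; pixel columns grow to the right and rows downward; lengths in m; the calibration is good to about 2 mm. A picture is of the moment at which its call begins.
- bot.job_done(): hands the job in; it is judged then, once.
The state is a dict: "time_s": time; "joint_positions": joint angles; "joint_velocities": joint speeds; "effort": joint torques, N m; "tool_pos": TCP position; "ee_rot": TCP orientation; "ft_force": force on the tool from outside, world axes, zero at the start; "moment": the same for the moment, N m; "width": finger opening in m; "finger_force": force on a finger pad.
Only numpy, scipy, OpenCV 4.12 (cv2) and the standard library are available. Lean on these libraries where they do the work, as an engineer would, in place of code of your own. Each camera call takes 0.05 s, during which the arm holds its last target. There are 200 camera calls.

### The job

The cheese-trolley wheel on the stand is to be pumped up: turn it by pushing its spokes gently with the fingertips, one spoke after another, until the valve stem with the red cap is straight up above the hub. Do not grip anything, keep off the freshly sealed tyre and the valve, leave the cheese, the oil bottle and the spanner where they are, and finish clear with the wheel standing still.

Things in the scene. Friction and masses are not known exactly. Their poses are not given: they have to be found in the camera images.
- stand: Fixed green wheel stand. Origin on the table below the wheel's centre; x along the axle, away from the robot, y to the robot's left, z up; turned up to 0.3 rad. Base plate 12 mm high, 140 x 220 mm, from 10 mm before the origin to 130 mm behind; an A-frame holds the axle from behind (x above 50 mm); only the spanner lies between wheel and robot.
- hub_centre (a point): Centre of the wheel, 170 mm above the table, in the middle plane of the tyre. The wheel is upright, 242 mm in diameter. Its grey hub is 48 mm in diameter and reaches 80 mm from this plane towards the robot (its 22 mm steel nut to 88 mm).
- wheel (a joint): Turning angle of the wheel (rad). 0 or a whole turn: valve straight up. Starts between 1.6 and 4.7. Grows as the wheel turns clockwise as seen by the robot. Turns both ways for more than a whole turn; a light drag (about 0.1 N m, some 2 N at the spokes) holds it where it is left, without coasting.
- valve_tip (a point): Inner end of the valve's red cap, 58 mm from the axle in the tyre's middle plane. Brass stem and red cap (14 mm in diameter) stand inward from the rim, 86 to 58 mm from the axle, halfway between two spokes. The point's z axis points from hub to valve, outward.
- spokes: Five white round spokes, 10 mm thick, 72 degrees apart, the nearest 36 degrees either side of the valve, dished towards the robot: each runs straight from 22 mm from the axle and 72 mm before the tyre's middle plane to 83 mm from the axle and 12 mm before it. Origin at the wheel's centre, turning with it, z towards the valve.
- tyre: Black tyre, 36 mm wide (18 mm either side of its middle plane), from 85 to 121 mm from the axle. A white rim lines its inside from 81 mm. A red dot (16 mm) on each sidewall marks the valve's place. Not to be touched. Origin at the wheel's centre.
- valve: Valve stem and cap, not to be touched. Origin at the wheel's centre, turning with it.
- cheese: Round yellow cheese, 110 mm in diameter, 45 mm high, loose on one side of the stand. Origin under its centre.
- oil: Yellow oil bottle, 48 mm in diameter, 110 mm high, loose on the other side of the stand. Origin under its centre.
- spanner: Steel spanner, 160 mm long, lying loose on the table between the wheel and the robot, its x axis along its length.
- hub: Grey hub, 48 mm in diameter, with a 22 mm steel nut, not to be gripped. Origin at the wheel's centre.

How it is judged:
By the outcome, as a careful person would: the job done as asked, in the order asked, and still so for the second after the job is handed in, with the robot touching nothing.
It also fails if it takes over 64 s, if anything falls off the work surface, if the arm or the gripper's body presses on something with over 40 N, if the wrist force passes 120 N, or if a joint passes its speed limit or range.

## Working session

There is one attempt and no reset: what is moved stays moved. The work goes in short steps, Python scripts to look and compute and a tool call to move; the robot and the scene stay as the last step left them, time stands still between calls to the robot, and variables do not carry over. Pictures are saved under pics/ and viewed, at most 10 in all, crops included, and the job is handed in when it is done.

Besides the shell and the picture viewer there is one more tool, called after "Request:" as name([rows], argument=value, ...), one row to a line, values as JSON. move_arm: Moves the arm, as the interface text tells. Its arguments: {"type":"object","properties":{"deltas":{"type":"array","items":{"type":"array","items":{"type":"number","minimum":-1,"maximum":1}}},"jaw":{"type":"number"},"grip_force":{"type":"number"}},"required":["deltas"]}

```bash
mkdir -p pics; cat > h.py <<'E'
import numpy as np,cv2
from station import bot
def look(n):
    d=bot.get_image(n); return d
def pt(d,u,v):
    z=d["depth"][int(v),int(u)]; K=np.array(d["intrinsics"]);p=np.linalg.inv(K)@[u,v,1]*z
    return (np.linalg.inv(d["view"])@np.r_[p,1])[:3]
E
python3 - <<'E'
from h import *
for n in("scene","top"):
    d=look(n); cv2.imwrite(f"pics/{n}0.png",d["image"]); np.savez(f"{n}0.npz",**d)
    print(n,np.linalg.inv(d["view"]).round(3),d["intrinsics"])
print(bot.get_state(),bot.tcp_to_tips)
E
```

```text
scene [[ 0.23   0.617 -0.752  1.316]
 [ 0.973 -0.15   0.175 -0.139]
 [-0.005 -0.772 -0.635  0.745]
 [ 0.     0.     0.     1.   ]] [[397.94469981   0.         316.46726779]
 [  0.         397.94469981 201.45470007]
 [  0.           0.           1.        ]]
top [[ 0.017 -0.997  0.077  0.48 ]
 [-1.    -0.019 -0.017  0.049]
 [ 0.019 -0.077 -0.997  1.344]
 [ 0.     0.     0.     1.   ]] [[432.41667456   0.         314.52779899]
 [  0.         432.41667456 192.04618882]
 [  0.           0.           1.        ]]
{'time_s': 0.1, 'joint_positions': array([-9.67311733e-01,  4.07586641e-02,  8.39079536e-02, -4.00322959e-04,
       -1.61549331e+00, -3.33675201e-01]), 'joint_velocities': array([-0.0002387 , -0.00102792,  0.00012959,  0.00025351, -0.00139299,
        0.00069282]), 'effort': array([-4.45724727e-03, -3.69342256e+01,  3.48287201e+01,  6.95173189e+00,
       -4.50245585e-03, -3.04319173e-06]), 'tool_pos': array([ 0.15991081, -0.57801176,  0.24137485]), 'ee_rot': array([ 3.13999934e+00, -1.29004227e-04, -2.87176558e+00]), 'ft_force': array([ 0.64329387, -0.25195661,  0.63411933]), 'moment': array([-0.03676186, -0.01532394, -0.00565239]), 'finger_force': 0.0, 'width': 0.08533898179982019} 0.011
```

View pics/scene0.png

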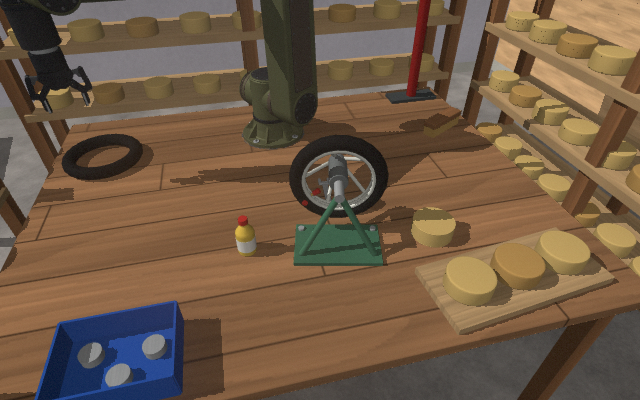

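View pics/top0.png

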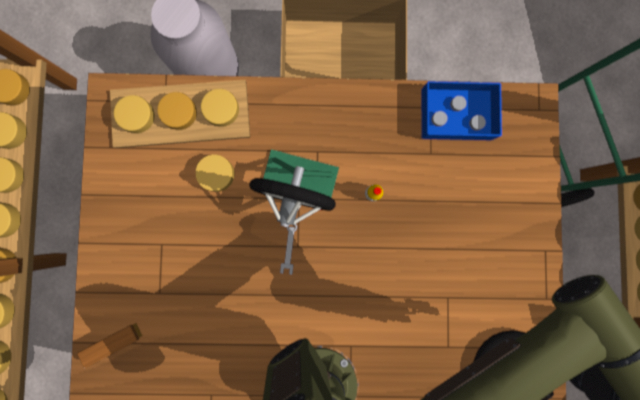

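```bash
cat >> h.py <<'E'
def cloud(d):
    h,w=d["depth"].shape;u,v=np.meshgrid(np.arange(w),np.arange(h));K=np.array(d["intrinsics"]);z=d["depth"]
    P=np.stack([(u-K[0,2])*z/K[0,0],(v-K[1,2])*z/K[1,1],z,np.ones_like(z)],-1)
    return (P@np.linalg.inv(d["view"]).T)[...,:3]
E
python3 - <<'E'
from h import *
from scipy.optimize import least_squares
d=dict(np.load("scene0.npz"));c=cv2.resize(d["image"][125:275,230:430],None,fx=4,fy=4,interpolation=cv2.INTER_CUBIC);cv2.imwrite("pics/s0c.png",c)
t=dict(np.load("top0.npz"));T=[]
for q in(d,t):
    C=cloud(q);im=q["image"].astype(int)
    m=(im.max(-1)<60)&(C[...,2]>.1)&(C[...,0]>.4)&(abs(C[...,1]-.1)<.2)&(C[...,2]<.31)
    T.append(C[m]);print(m.sum(),C[m].min(0),C[m].max(0))
    # base plate
    g=(im[...,1]>im[...,2]*1.4)&(C[...,2]<.03)&(C[...,0]>.3)&(abs(C[...,1]-.1)<.25)&(im[...,1]>im[...,0]*1.1)
    if g.sum()>20:
        print("plate",cv2.minAreaRect(C[g][:,:2].astype(np.float32)*1000),C[g].mean(0))
P=np.vstack(T)
def f(p):
    a=p[2];dx=P[:,0]-p[0];dy=P[:,1]-p[1]
    X=np.cos(a)*dx+np.sin(a)*dy;Y=-np.sin(a)*dx+np.cos(a)*dy;r=np.hypot(Y,P[:,2]-.17)
    # distance to rounded section: superellipse approx of half 18x18 centred r=.103
    return np.maximum(abs(X),abs(r-.103))-.0175
for a0 in(-.2,0,.2):
    s=least_squares(f,[.55,.1,a0],loss="soft_l1",f_scale=.003);print(s.x,s.cost,np.median(abs(s.fun)))
E
```

```text
2525 [ 0.50812862 -0.02685877  0.10004345] [0.64682718 0.20725903 0.29205742]
plate ((623.7869873046875, 75.35035705566406), (217.91839599609375, 140.13433837890625), 75.91553497314453) [0.63349946 0.07442522 0.01269642]
1195 [ 0.5233499  -0.02300514  0.10180353] [0.65574344 0.19965951 0.29474157]
plate ((642.7512817382812, 69.91974639892578), (217.8651123046875, 93.5735855102539), 75.79190063476562) [0.64319845 0.06852803 0.01138582]
[ 0.57364316  0.080511   -0.08881263] 0.05833524209798026 0.0041886224054425835
[ 0.57662692  0.08742478 -0.41715053] 0.05852851361881071 0.004070973751462361
[ 0.56231158  0.08942563 -0.24108853] 0.03227543010900457 0.0017615623765710117
```

View pics/s0c.png

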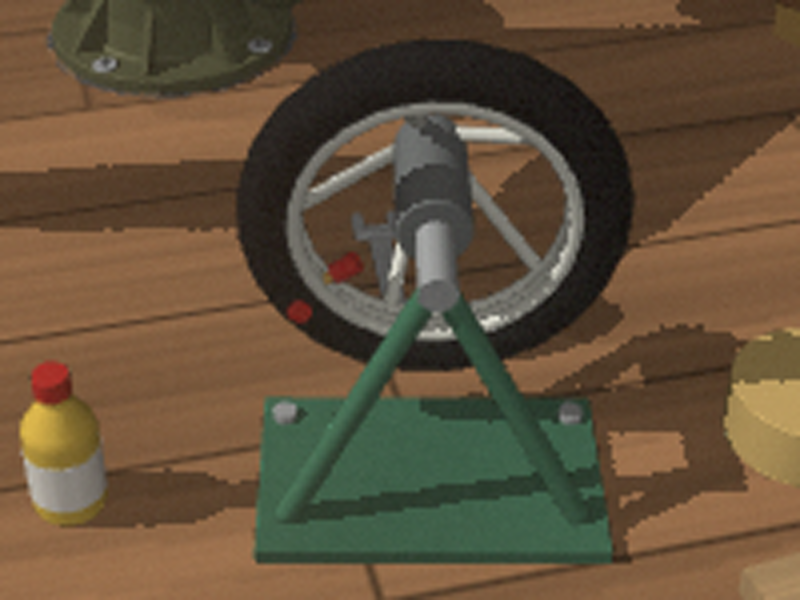

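```bash
python3 - <<'E'
from h import *
d=dict(np.load("scene0.npz"));t=dict(np.load("top0.npz"))
H=np.array([.5637,.0895,.17]);a=-.243
ax=np.array([np.cos(a),np.sin(a),0]);lf=np.array([-np.sin(a),np.cos(a),0])
C=cloud(d);im=d["image"].astype(int)
red=(im[...,2]>120)&(im[...,1]<60)&(im[...,0]<60)
n,l,st,ce=cv2.connectedComponentsWithStats(red[150:215,290:330].astype(np.uint8))
for i in range(1,n):
    if st[i,4]<6: continue
    p=np.median(C[150:215,290:330][l==i],0);q=p-H
    print(st[i,4],ce[i]+[290,150],"off",q@ax,"L",q@lf,"h",q[2],"ang",np.degrees(np.arctan2(q@lf,q[2])),"r",np.hypot(q@lf,q[2]))
# white spokes, both cams
for q in(d,t):
    C=cloud(q);R=C-H;X=R@ax;L=R@lf;r=np.hypot(L,R[...,2]);i=q["image"].astype(int)
    m=(r>.035)&(r<.07)&(X<-.015)&(X>-.075)&(abs(X+.072-(r-.022)*.984+.0)<.015)&(R[...,2]>-.1)
    A=np.degrees(np.arctan2(L,R[...,2]))[m];print(np.histogram(A,bins=np.arange(-180,181,6))[0].tolist(),m.sum())
    for lo in range(-180,180,12):
        k=(A>=lo)&(A<lo+12)
        if k.sum()>5: print(lo,A[k].mean().round(1),k.sum())
C=cloud(d);m=(np.hypot(C[...,0]-.16,C[...,1]+.578)<.09)&(C[...,2]>.15)&(C[...,2]<.4);print("finger lowest",np.sort(C[m][:,2])[:15])
E
```

```text
[0, 0, 13, 20, 0, 0, 0, 0, 0, 0, 0, 0, 0, 0, 9, 46, 8, 0, 0, 0, 0, 0, 0, 0, 0, 0, 2, 4, 1, 0, 0, 0, 0, 0, 0, 0, 0, 8, 33, 3, 0, 0, 0, 0, 0, 0, 0, 0, 0, 15, 46, 13, 0, 0, 0, 0, 0, 0, 0, 0] 221
-168 -161.5 33
-96 -87.1 55
-84 -82.8 8
-24 -16.7 6
36 46.6 8
48 51.0 36
108 118.7 15
120 123.7 59
[0, 0, 0, 5, 0, 0, 0, 0, 0, 0, 0, 0, 0, 0, 11, 38, 18, 1, 0, 0, 0, 0, 0, 0, 0, 1, 22, 30, 2, 0, 0, 0, 0, 0, 0, 0, 1, 17, 43, 7, 0, 0, 0, 0, 0, 0, 0, 0, 0, 1, 10, 5, 2, 0, 0, 0, 0, 0, 0, 0] 214
-96 -88.0 49
-84 -82.6 19
-24 -17.4 52
36 46.2 18
48 51.5 50
120 125.1 15
finger lowest [0.24451318 0.24568958 0.24619069 0.24724928 0.24856373 0.24873748
 0.24887744 0.24929057 0.24936001 0.24991939 0.25002628 0.25034353
 0.250401   0.25056497 0.2509875 ]
```

Request:
move_arm([
  [0,0,-0.08,0],
  [0,0,-0.1,0],
  [0,0,-0.1,0],
  [0,0,-0.05,0],
], jaw=1)

```text
time_s: 0.5
tool_pos: [0.1593, -0.5784, 0.4122]
ee_rot: [-3.136, 0.0, -2.872]
ft_force: [1.1, -0.5, -0.2]
width: 0.0854
finger_force: 0.0
```

Request:
move_arm([
  [0,0,0,-0.0673],
  [0,0,0,-0.0673],
  [0,0,0,-0.0673],
  [0,0,0,-0.0673],
  [0,0,0,-0.0673],
  [0,0,0,-0.0673],
  [0,0,0,-0.0673],
  [0,0,0,-0.0673],
  [0,0,0,-0.0673],
  [0,0,0,-0.0673],
])

```text
time_s: 1.5
tool_pos: [0.16, -0.5783, 0.4067]
ee_rot: [3.141, 0.001, -1.81]
ft_force: [-0.5, -0.6, 0.4]
width: 0.0852
finger_force: 0.0
```

Request:
move_arm([
  [-0.07,-0.0143,0,0],
  [-0.07,-0.0143,0,0],
  [-0.07,-0.0143,0,0],
  [-0.07,-0.0143,0,0],
  [-0.07,-0.0143,0,0],
  [-0.07,-0.0143,0,0],
  [-0.07,-0.0143,0,0],
  [-0.07,-0.0143,0,0],
  [-0.07,-0.0143,0,0],
  [-0.07,-0.0143,0,0],
])

```text
time_s: 2.5
tool_pos: [0.314, -0.2545, 0.407]
ee_rot: [3.141, 0.0, -1.815]
ft_force: [0.8, -0.8, 0.5]
width: 0.0851
finger_force: 0.0
```

Request:
move_arm([
  [-0.07,-0.0143,0,0],
  [-0.07,-0.0143,0,0],
  [-0.07,-0.0143,0,0],
  [-0.07,-0.0143,0,0],
  [-0.07,-0.0143,0,0],
  [-0.07,-0.0143,0,0],
  [-0.07,-0.0143,0,0],
  [-0.07,-0.0143,0,0],
  [-0.07,-0.0143,0,0],
  [-0.07,-0.0143,0,0],
  [0,0,0,0],
])

```text
$.deltas: bad value
```

Request:
move_arm([
  [-0.077,-0.0155,0,0],
  [-0.077,-0.0155,0,0],
  [-0.077,-0.0155,0,0],
  [-0.077,-0.0155,0,0],
  [-0.077,-0.0155,0,0],
  [-0.077,-0.0155,0,0],
  [-0.077,-0.0155,0,0],
  [-0.077,-0.0155,0,0],
  [-0.077,-0.0155,0,0],
  [0,0,0,0],
])

```text
time_s: 3.5
tool_pos: [0.4662, 0.0672, 0.4044]
ee_rot: [3.137, -0.002, -1.811]
ft_force: [-1.5, 0.4, -0.7]
width: 0.0851
finger_force: 0.0
```

Request:
move_arm([
  [0,0,0.06,0],
  [0,0,0.06,0],
  [0,0,0.06,0],
  [0,0,0.06,0],
  [0,0,0,0],
])

```text
time_s: 4.0
tool_pos: [0.4636, 0.0632, 0.2828]
ee_rot: [3.135, -0.004, -1.814]
ft_force: [0.4, 1.2, 0.6]
width: 0.0852
finger_force: 0.0
```

```bash
cat > see.py <<'E'
import sys
from h import *
n=sys.argv[1]
d=look("scene");t=look("top")
a=cv2.resize(d["image"][90:240,265:415],(600,600),interpolation=cv2.INTER_CUBIC)
cv2.imwrite(f"pics/{n}.png",a);cv2.imwrite(f"pics/{n}t.png",cv2.resize(t["image"][130:260,210:370],(738,600),interpolation=cv2.INTER_CUBIC))
H=np.array([.5637,.0895,.17]);g=-.243
ax=np.array([np.cos(g),np.sin(g),0]);lf=np.array([-np.sin(g),np.cos(g),0])
s=bot.get_state();q=s["tool_pos"]-H;print("off",-q@ax,"L",q@lf,"h",q[2],s["ee_rot"],s["ft_force"],s["time_s"])
for q in(d,t):
    C=cloud(q);R=C-H;X=R@ax;L=R@lf;r=np.hypot(L,R[...,2])
    m=(r>.035)&(r<.07)&(X<-.015)&(X>-.075)&(abs(X+.072-(r-.022)*.984)<.015)
    A=np.degrees(np.arctan2(L,R[...,2]))[m]
    print([(A[(A>=lo)&(A<lo+12)].mean().round(1),((A>=lo)&(A<lo+12)).sum()) for lo in range(-180,180,12) if ((A>=lo)&(A<lo+12)).sum()>5])
    # fit phase with spoke axis model
    from scipy.optimize import minimize_scalar
    Q=np.c_[X[m],L[m],R[...,2][m]]
    def cost(ph):
        D=[]
        for k in range(5):
            p=np.radians(ph+36+72*k);u=np.array([0,np.sin(p),np.cos(p)])
            A0=np.array([-.072,0,0])+.022*u;B=np.array([-.012,0,0])+.083*u;e=(B-A0)/np.linalg.norm(B-A0)
            w=Q-A0;D.append(np.linalg.norm(np.cross(w,e),axis=1))
        return np.minimum(abs(np.min(D,0)-.005),.006).mean()
    xs=np.arange(-36,36,.25);cs=[cost(x) for x in xs];i=int(np.argmin(cs));print("phase mod72",xs[i],cs[i])
E
python3 see.py a
```

```text
off 0.08927693503590489 L -0.049409582992467366 h 0.11817332891291679 [-3.14108580e+00 -5.28290036e-04 -1.81497238e+00] [ 0.18659736 -0.11016255  1.7485171 ] 4.1
[(np.float64(-161.5), np.int64(35)), (np.float64(-87.5), np.int64(49)), (np.float64(-82.6), np.int64(14)), (np.float64(-16.3), np.int64(7)), (np.float64(47.4), np.int64(10)), (np.float64(51.6), np.int64(35)), (np.float64(118.5), np.int64(17)), (np.float64(124.0), np.int64(55))]
phase mod72 18.0 0.0011049059089301377
[(np.float64(46.1), np.int64(16)), (np.float64(51.5), np.int64(43)), (np.float64(125.7), np.int64(17))]
phase mod72 17.5 0.0010875146674913197
```

View pics/at.png

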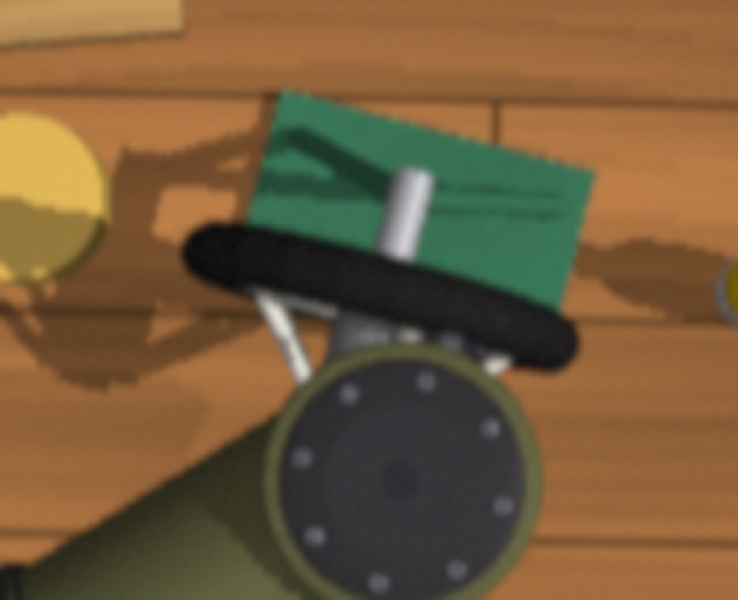

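View pics/a.png

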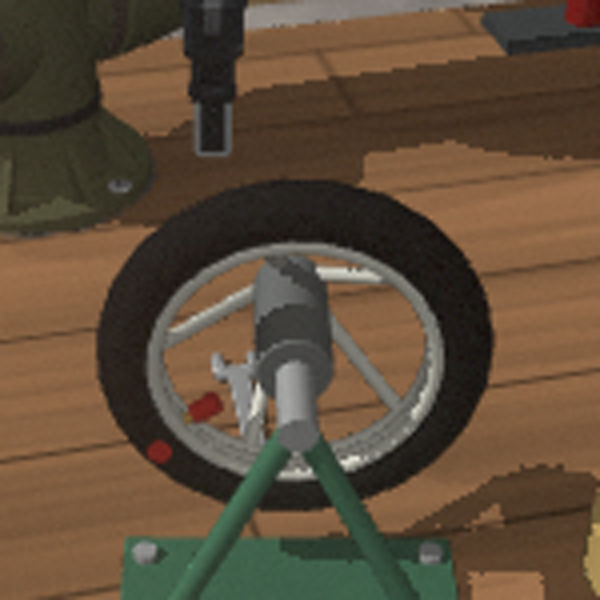

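```bash
python3 - <<'E'
from h import *
d=look("scene");C=cloud(d)
H=np.array([.5637,.0895,.17]);g=-.243
ax=np.array([np.cos(g),np.sin(g),0]);lf=np.array([-np.sin(g),np.cos(g),0])
R=C-H;X=R@ax;L=R@lf+.0494;z=C[...,2]-.2882
m=(d["depth"]>0)&(abs(X+.089)<.12)&(abs(L)<.09)&(C[...,2]>.279)
m[:, :]&=~((C[...,2]<.297)&(abs(X)<.03))
for lo in np.arange(-.02,.3,.02):
    k=m&(z>=lo)&(z<lo+.02)
    if k.sum()>3: print(lo.round(2),k.sum(),"off min",(-X[k]).min().round(3),"L",L[k].min().round(3),L[k].max().round(3))
k=m&(z<.02);print(np.sort(z[k])[:10])
E
```

```text
0.0 76 off min 0.029 L -0.008 0.01
0.02 73 off min 0.029 L -0.01 0.01
0.04 68 off min 0.012 L -0.012 0.015
0.06 89 off min 0.012 L -0.015 0.017
0.08 200 off min 0.015 L -0.017 0.019
0.1 173 off min 0.017 L -0.027 0.037
0.12 298 off min 0.047 L -0.036 0.037
0.14 320 off min 0.048 L -0.036 0.038
0.16 284 off min 0.043 L -0.043 0.044
0.18 414 off min 0.041 L -0.043 0.046
0.2 444 off min 0.04 L -0.042 0.045
0.22 461 off min 0.041 L -0.044 0.045
0.24 484 off min 0.041 L -0.043 0.046
0.26 263 off min 0.039 L -0.042 0.046
[0.00442922 0.00457454 0.00475522 0.00512803 0.00540352 0.00543993
 0.00548232 0.00557543 0.00558133 0.00675484]
```

Request:
move_arm([
  [0,0.026,0,0],
  [0,0,0,0],
  [0,0,0.04,0],
  [0,0,0.04,0],
  [0,0,0.04,0],
  [0,0,0.04,0],
  [0,0,0.02,0],
  [0,0,0,0],
  [0,0,0,0],
])

```text
time_s: 5.05
tool_pos: [0.4532, 0.0667, 0.1988]
ee_rot: [-3.14, 0.001, -1.815]
ft_force: [0.1, 0.1, 1.7]
width: 0.0851
finger_force: 0.0
```

```bash
python3 see.py b
```

```text
off 0.10181872781112385 L -0.04864315491499792 h 0.0288319516686861 [-3.13983945e+00  1.23622544e-03 -1.81467810e+00] [0.81513031 0.63628936 0.71764793] 5.15
[(np.float64(-161.4), np.int64(34)), (np.float64(-87.3), np.int64(50)), (np.float64(-82.7), np.int64(13)), (np.float64(-16.3), np.int64(7)), (np.float64(46.6), np.int64(10)), (np.float64(51.2), np.int64(34)), (np.float64(118.4), np.int64(14)), (np.float64(124.0), np.int64(58))]
phase mod72 18.0 0.0010451868586883767
[(np.float64(-158.1), np.int64(6)), (np.float64(-88.7), np.int64(15)), (np.float64(-16.9), np.int64(36)), (np.float64(46.0), np.int64(16)), (np.float64(51.4), np.int64(47)), (np.float64(125.4), np.int64(15))]
phase mod72 17.0 0.0011717947204624504
```

View pics/b.png

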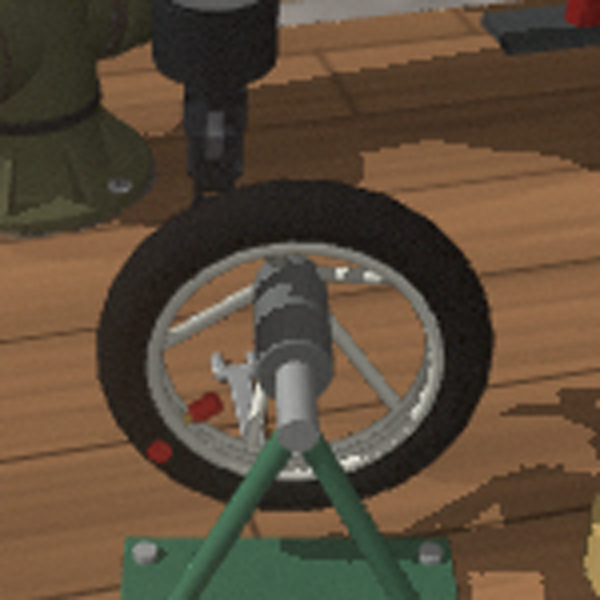

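Request:
move_arm([
  [-0.012,0,0,0],
  [-0.012,0,0,0],
  [-0.012,0,0,0],
  [-0.012,0,0,0],
  [-0.012,0,0,0],
  [-0.012,0,0,0],
  [-0.012,0,0,0],
  [-0.012,0,0,0],
  [-0.012,0,0,0],
  [0,0,0,0],
])

```text
time_s: 6.15
tool_pos: [0.4653, 0.1201, 0.1961]
ee_rot: [3.14, 0.0, -1.814]
ft_force: [0.3, 0.1, -0.4]
width: 0.0857
finger_force: 0.0
```

```bash
python3 see.py c
```

```text
off 0.10268124663356783 L 0.005896002444551962 h 0.026729528418772824 [ 3.14057251e+00  9.48500747e-04 -1.81370336e+00] [-0.13717308  0.1861978   0.51048845] 6.25
[(np.float64(-102.9), np.int64(61)), (np.float64(-29.8), np.int64(12)), (np.float64(5.9), np.int64(11)), (np.float64(17.5), np.int64(8)), (np.float64(32.3), np.int64(18)), (np.float64(37.7), np.int64(8)), (np.float64(104.6), np.int64(51)), (np.float64(110.6), np.int64(20))]
phase mod72 1.5 0.0016561217782499133
[(np.float64(-102.9), np.int64(63)), (np.float64(-38.6), np.int64(7)), (np.float64(-32.0), np.int64(49)), (np.float64(33.2), np.int64(23)), (np.float64(37.7), np.int64(12)), (np.float64(105.3), np.int64(27)), (np.float64(109.9), np.int64(11))]
phase mod72 1.0 0.001314833276517777
```

Request:
move_arm([
  [0.01,0,0,0],
  [0,0,-0.04,0],
  [0,0,-0.04,0],
  [0,0,-0.03,0],
  [0.04,0,0,0],
  [0.04,0,0,0],
  [0.036,0,0,0],
  [0,0,0,0],
  [0,0,0,0],
])

```text
time_s: 7.15
tool_pos: [0.4502, 0.0573, 0.2521]
ee_rot: [3.141, 0.0, -1.816]
ft_force: [0.3, 0.1, 0.5]
width: 0.0855
finger_force: 0.0
```

```bash
python3 see.py d
```

```text
off 0.10245331852749472 L -0.0578421561995605 h 0.08199475810232945 [ 3.14113371e+00  7.25882329e-05 -1.81466072e+00] [ 1.11230203e-04  6.91901181e-01 -4.17908429e-01] 7.25
[(np.float64(-102.8), np.int64(58)), (np.float64(-30.3), np.int64(13)), (np.float64(33.0), np.int64(17)), (np.float64(37.8), np.int64(8)), (np.float64(104.6), np.int64(48)), (np.float64(110.3), np.int64(22))]
phase mod72 1.75 0.001114724330690604
[(np.float64(-31.5), np.int64(31)), (np.float64(32.8), np.int64(44)), (np.float64(37.1), np.int64(18)), (np.float64(104.9), np.int64(44)), (np.float64(110.2), np.int64(19))]
phase mod72 1.75 0.0012605771314028707
```

Request:
move_arm([
  [0,0,0.03,0],
  [0,0,0.03,0],
  [0,0,0.03,0],
  [0,0,0.018,0],
  [0,0,0,0],
  [0,0,0,0],
])

```text
time_s: 7.85
tool_pos: [0.4505, 0.0579, 0.1985]
ee_rot: [-3.141, -0.0, -1.815]
ft_force: [0.2, -0.2, -0.7]
width: 0.0852
finger_force: 0.0
```

Request:
move_arm([
  [-0.012,0,0,0],
  [-0.012,0,0,0],
  [-0.012,0,0,0],
  [-0.012,0,0,0],
  [-0.012,0,0,0],
  [-0.012,0,0,0],
  [-0.012,0,0,0],
  [-0.012,0,0,0],
  [-0.012,0,0,0],
  [-0.01,0,0,0],
])

```text
time_s: 8.85
tool_pos: [0.4646, 0.1156, 0.1976]
ee_rot: [3.141, -0.001, -1.815]
ft_force: [1.4, -5.7, -1.0]
width: 0.0855
finger_force: 2.2
```

```bash
python3 see.py e
```

```text
off 0.10287971585151212 L 0.0022126812244845015 h 0.027262384013995472 [ 3.13975757e+00  5.76829785e-04 -1.81347948e+00] [-0.24404895  0.53030082  0.60709617] 8.95
[(np.float64(-113.4), np.int64(65)), (np.float64(-41.0), np.int64(19)), (np.float64(6.1), np.int64(8)), (np.float64(21.3), np.int64(8)), (np.float64(26.8), np.int64(9)), (np.float64(93.9), np.int64(40)), (np.float64(98.9), np.int64(30))]
phase mod72 -8.25 0.0011538447338301481
[(np.float64(-110.6), np.int64(38)), (np.float64(-105.7), np.int64(24)), (np.float64(-39.8), np.int64(55)), (np.float64(27.9), np.int64(31)), (np.float64(99.5), np.int64(36))]
phase mod72 -5.5 0.001149034061960365
```

View pics/e.png

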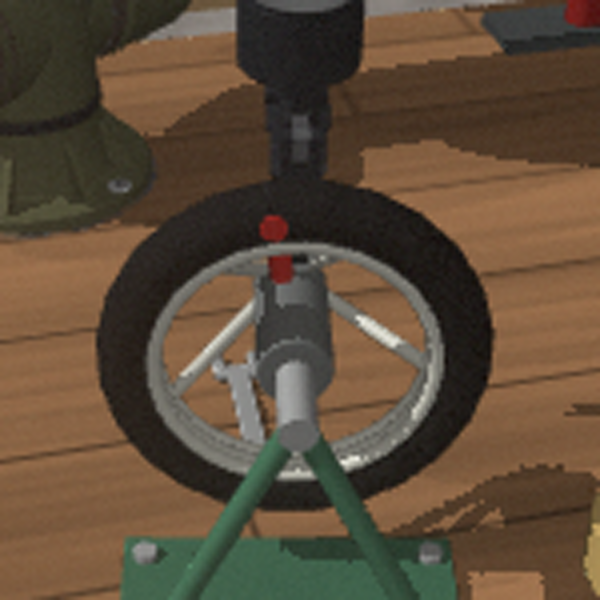

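```bash
cat >> see.py <<'E'
im=d["image"].astype(int);red=((im[...,2]>110)&(im[...,1]<70)&(im[...,0]<70)).astype(np.uint8);red[:,:290]=0;red[:,390:]=0;red[:120]=0;red[215:]=0
nn,l,st,ce=cv2.connectedComponentsWithStats(red)
K=np.array(d["intrinsics"]);V=np.linalg.inv(d["view"])
for i in range(1,nn):
    if st[i,4]<6: continue
    ray=V[:3,:3]@np.linalg.inv(K)@np.r_[ce[i],1];o=V[:3,3]
    for pl in(.018,0):
        P=o+ray*((pl-(o-H)@ax)/(ray@ax))-H;print("red",ce[i].round(1),st[i,4],pl,"r",np.hypot(P@lf,P[2]).round(4),"ang",np.degrees(np.arctan2(P@lf,P[2])).round(1))
E
echo
```

Request:
move_arm([
  [-0.004,0,0,0],
  [-0.004,0,0,0],
  [0,0,0,0],
  [0,0,0,0],
])

```text
time_s: 9.35
tool_pos: [0.4656, 0.1194, 0.1983]
ee_rot: [3.142, 0.001, -1.814]
ft_force: [0.9, -0.7, 0.3]
width: 0.0858
finger_force: 0.3
```

```bash
python3 see.py f
```

```text
off 0.10233441853067957 L 0.005446238765849366 h 0.028422258008439477 [-3.14140414e+00  1.07816748e-03 -1.81430981e+00] [-0.18953337 -0.16248895 -0.49543369] 9.45
[(np.float64(-110.8), np.int64(20)), (np.float64(-105.4), np.int64(48)), (np.float64(-32.9), np.int64(11)), (np.float64(18.1), np.int64(7)), (np.float64(30.7), np.int64(19)), (np.float64(102.2), np.int64(65))]
phase mod72 -2.0 0.001201336048481763
[(np.float64(-109.4), np.int64(16)), (np.float64(-105.2), np.int64(49)), (np.float64(-38.8), np.int64(29)), (np.float64(-34.0), np.int64(36)), (np.float64(30.7), np.int64(29)), (np.float64(102.8), np.int64(38))]
phase mod72 -2.25 0.001176533212372571
red [338.  146.3] 31 0.018 r 0.1039 ang -1.7
red [338.  146.3] 31 0 r 0.0928 ang -1.4
red [338.2 154.8] 6 0.018 r 0.0812 ang -1.4
red [338.2 154.8] 6 0 r 0.0696 ang -0.9
```

Request:
move_arm([
  [-0.0036,0,0,0],
  [0,0,0,0],
  [0,0,0,0],
  [0,0,0,0],
])

```text
time_s: 9.85
tool_pos: [0.466, 0.1208, 0.1983]
ee_rot: [3.141, -0.0, -1.815]
ft_force: [-0.5, -1.8, -0.1]
width: 0.0852
finger_force: 0.9
```

```bash
python3 see.py g
```

```text
off 0.10234125657634206 L 0.006827265508045192 h 0.02829874066355359 [ 3.14147083e+00  4.42110047e-05 -1.81475756e+00] [-0.181158   -1.39116873 -0.23104084] 9.95
[(np.float64(-109.6), np.int64(15)), (np.float64(-104.1), np.int64(54)), (np.float64(-32.0), np.int64(14)), (np.float64(18.2), np.int64(7)), (np.float64(30.9), np.int64(20)), (np.float64(103.3), np.int64(59)), (np.float64(109.3), np.int64(10))]
phase mod72 -0.75 0.0012645848638712636
[(np.float64(-103.9), np.int64(58)), (np.float64(-38.2), np.int64(12)), (np.float64(-33.0), np.int64(43)), (np.float64(32.2), np.int64(28)), (np.float64(104.6), np.int64(35))]
phase mod72 -0.75 0.0011559431538398456
red [339.6 146.1] 26 0.018 r 0.1042 ang 0.3
red [339.6 146.1] 26 0 r 0.0932 ang 0.9
red [338.7 155.1] 7 0.018 r 0.0803 ang -0.5
red [338.7 155.1] 7 0 r 0.0687 ang 0.2
```

Request:
move_arm([
  [0.008,0,0,0],
  [0.008,0,0,0],
  [0,0,-0.04,0],
  [0,0,-0.08,0],
  [0,0,-0.08,0],
  [0,0,-0.08,0],
  [0,0.05,-0.08,0],
  [0,0.05,0,0],
  [0,0,0,0],
  [0,0,0,0],
])

```text
time_s: 10.95
tool_pos: [0.4154, 0.1253, 0.3785]
ee_rot: [-3.141, 0.001, -1.813]
ft_force: [-0.4, -0.9, -0.0]
width: 0.0853
finger_force: 0.0
```

```bash
python3 see.py i
```

```text
off 0.15211947657819905 L -0.0010721609956323222 h 0.20755712858062783 [ 3.14075762e+00 -6.84905507e-04 -1.81460512e+00] [ 0.05622518 -0.98061269 -0.24179597] 11.05
[(np.float64(-110.0), np.int64(15)), (np.float64(-104.2), np.int64(55)), (np.float64(-31.2), np.int64(13)), (np.float64(31.5), np.int64(17)), (np.float64(103.5), np.int64(61)), (np.float64(109.3), np.int64(8))]
phase mod72 -0.25 0.0009820523220753254
[(np.float64(-109.1), np.int64(9)), (np.float64(-104.4), np.int64(54)), (np.float64(-37.6), np.int64(11)), (np.float64(-33.0), np.int64(44)), (np.float64(31.4), np.int64(45)), (np.float64(37.1), np.int64(11)), (np.float64(103.6), np.int64(53)), (np.float64(109.4), np.int64(7))]
phase mod72 -1.0 0.0012772606669342926
red [339.4 146. ] 22 0.018 r 0.1046 ang 0.1
red [339.4 146. ] 22 0 r 0.0936 ang 0.7
```

View pics/i.png

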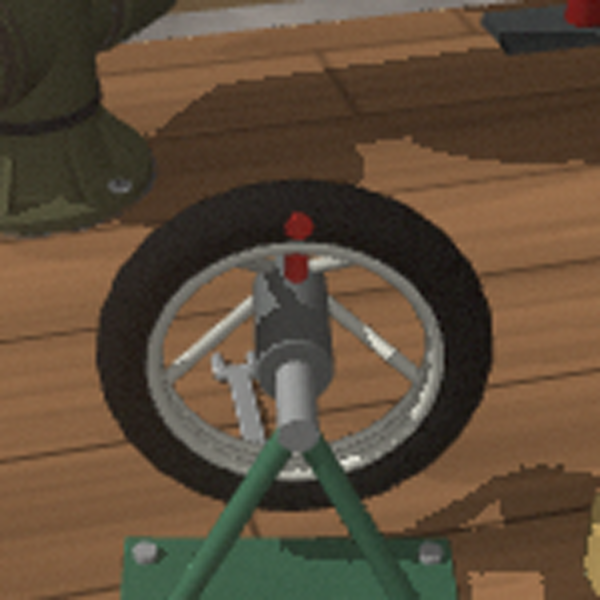

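The picture shows the red dot (298,226) and the cap (297,268) straight above the hub, and the gripper is out of the way.

```bash
python3 -c "
from station import bot
print(bot.job_done())"
```

```text
the job is handed in; nothing more can be done
None
```

The wheel now stands with its valve straight up, within about 1° by camera measurement. It took two gentle spoke pushes, nothing was gripped, and the arm finished clear; the job was handed in about 11 s into the 64 s limit.

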